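# Unplug the loaded vial block and hold it level

### The job

Two identical vial blocks are plugged into two bench heaters. Take the block that carries the vials by its upright black grip, pull it straight up out of its heater's sprung socket, and finish holding it in the gripper, level and still, about 10 cm above where it sat and still over that heater, with all three vials seated in it. Do not put it down or let go, keep it level all the way, and leave the empty block and the other things on the bench alone.

Things in the scene. Friction and masses are not known exactly. Their poses are not given: they have to be found in the camera images.
- block_grip (a point): centre of the gripping zone of the loaded block's grip: an upright black slab in the middle of the block's top, 14 mm thick (x), 44 mm long (y), 60 mm tall; this point is 14 mm below the grip's top, 46 mm above the block's top, 80 mm above its underside. Grasp here with the fingers closing along x on the two 44 mm wide faces. z is up; axes as the block's.
- block: the loaded block: aluminium, 76 x 120 x 34 mm (x, y, z), 0.28 to 0.52 kg, four wells, three with vials. Origin: centre of its underside, which rests on the heater. Below it a plug 12 x 40 mm, 22 mm deep, sits in the heater's socket between two sprung noses: breaking it loose takes about 8 to 13 N besides the weight; it is free after 22 mm straight up.
- heater: heater base under the loaded block, fixed to the bench: white box 110 x 150 x 50 mm (x, y, z), with a display on its -x face; origin at the centre of its underside on the bench, z up. Its socket is a slot 14 x 44 mm in the middle of the top. The seated block has the same yaw and centre; the seated grip point is 130 mm above this origin.
- spare_block_grip (a point): the same grip point on the empty block (no vials), which is plugged into the other heater and is to be left alone.
- spare_heater: the other heater base, same size, fixed; origin at the centre of its underside.
- vial0_mid (a point): centre (half-way up) of an amber glass vial with white cap, 24 mm across, 50 mm tall, about 20 g, standing loose in the loaded block's well at x -19, y -42 mm from the grip. It stands 22 mm out of the block, its top 24 mm below the grip point, its centre 49 mm below. z is up along the vial.
- vial1_mid (a point): centre (half-way up) of an amber glass vial with white cap, 24 mm across, 50 mm tall, about 20 g, standing loose in the loaded block's well at x -19, y +42 mm from the grip. It stands 22 mm out of the block, its top 24 mm below the grip point, its centre 49 mm below. z is up along the vial.
- vial2_mid (a point): centre (half-way up) of an amber glass vial with white cap, 24 mm across, 50 mm tall, about 20 g, standing loose in the loaded block's well at x +19, y -42 mm from the grip. It stands 22 mm out of the block, its top 24 mm below the grip point, its centre 49 mm below. z is up along the vial.
- bottle_mid (a point): centre of a brown glass bottle, 72 mm across, 150 mm tall, standing loose on the bench.
- beaker_mid (a point): centre of a glass beaker, 60 mm across, 75 mm tall, standing loose on the bench.
- bulb_mid (a point): centre of the round part of a red rubber pipette bulb, 60 mm across, 75 mm tall with its neck, standing loose on the bench, neck up.
There are look-alikes about, which are no part of the job. What is shaped like the heater but yellow is not meant. Leave any orange look-alike of the block alone.

How it is judged:
By the outcome, as a careful person would: the job done as asked, in the order asked, and still so for the second after the job is handed in, while the arm keeps its last pose, push and grip.
It also fails if it takes over 32 s, if anything falls off the work surface, if the arm or the gripper's body presses on something with over 40 N, if the wrist force passes 120 N, or if a joint passes its speed limit or range.

### The arm

A 6-joint arm with a two-finger parallel gripper is mounted at the origin on the work surface. World frame = base frame: x ahead of the robot, y to its left, z up, the work surface at z = 0. Lengths are in m, angles in rad, forces in N, time in s.
With the tool pointing down it reaches from about 0.25 to 0.725 m from the base axis. Payload 4 kg.
Tool frame: the origin (TCP) lies at the very end of the fingers, on their centre line; the grasp point (between the pads) lies bot.grasp_offset behind it (bot.grasp_offset is the distance from the TCP to the grasp point, in m); z points along the fingers, y is the direction in which the jaws open and shut (so a half turn about z gives the same grasp; the last joint's range is limited). The gripper opens to 85 mm and grips with 20 to 120 N. Pads are 22 mm wide; open, the fingers measure 114 mm over their backs; the gripper's body (76 mm by 85 mm) begins 54 mm behind the grasp point. The pads swing forward as they close: fully open they stand 13 mm farther back than shut.
Start: joints at [1.281, 0.241, 0.005, 1.335, 0, 1.571], TCP at [0.143, 0.479, 0.231] pointing down, gripper open.
Joint ranges: [-2.72, 2.72], [-1.05, 1.87], [-1.09, 1.28], [-1.99, 2.15], [-1.42, 1.44], [-3.14, 3.14]. Speed limits (rad/s): [2.79, 2.79, 3.14, 3.14, 3.14, 3.14].

### API

Orientations are given as a unit quaternion [x, y, z, w].
In Python, from workcell import bot gives the robot as it stands. The module is installed in compiled form; this text tells all that it offers.
- The arm moves only by the shell command python3 -m jog 'ROWS' [OPENING]. ROWS is JSON, a list that holds one entry, the list of rows, each a list of 6 numbers: the shift along the tool's x, y, z in m, then the turn, a rotation vector about the tool's x, y, z in degrees. In form: [[[dx, dy, dz, wx, wy, wz], ...]]. A call has 1 to 12 rows; each row shifts and turns the pose as measured when the row begins, along the tool's axes as they then stand; what a row does not reach is not made up. A row lasts 1/8 s, in which the tool goes at most 62.5 mm and 10.7 degrees, less where a joint would pass 70% of its speed; a pose out of reach is approached as far as the arm can. A call is refused whole if a number of a shift passes 0.0625 or a number of a turn 10.7, either way. A call with a gripper value outside its range is refused whole. OPENING is the finger opening in m, from 0 to 0.0854, set as the call begins (- or left out, the last holds). The fingers move at their own pace and stop on an object; the grip force is fixed at half the most. Time passes only in rows, so rows that do not move let the fingers close. It gives the time, the measured TCP pose, the force and the opening at its end, in the units of the state.
- bot.get_obs(): the state, without advancing time (a new reading comes with each control period).
- bot.camera(name): name is "scene" or "top" or "wrist"; returns a dict with "pixels" (480x640x3 uint8, red, green, blue), "fx", "fy", "cx", "cy" (pixels), "k1" (the pictures are not rectified: a ray, as slopes to the right and down, at radius r is drawn at 1 + k1 r^2 times it, then the intrinsics apply), "rvec" (rotation vector, rad) and "tvec" (3), from world to camera coordinates, as OpenCV has them. Camera axes: x right, y down, z forward; pixel columns grow to the right and rows downward; lengths in m; the calibration is good to about 2 mm. A picture is of the moment at which its call begins. There is no depth.
- bot.job_done(): hands the job in, once; it reports no verdict.
The state is a dict: "clock": time; "joint_pos": joint angles; "joint_vel": joint speeds; "tau": joint torques, N m; "eef_pos": TCP position; "tool_rot": TCP orientation; "ft_force": force on the tool from outside, world axes, zero at the start; "ft_torque": the same for the moment, N m; "grip_width": finger opening in m.
Only numpy, scipy, OpenCV 4.12 (cv2) and the standard library are available. Lean on these libraries where they do the work, as an engineer would, in place of code of your own. Each camera call takes 0.05 s, during which the arm holds its last target. There are 200 camera calls.

## Working session

There is one attempt and no reset: what is moved stays moved. The work goes in short steps, Python scripts to look and compute and a shell command to move; the robot and the scene stay as the last step left them, time stands still between calls to the robot, and variables do not carry over. Pictures are saved under pics/ and viewed, on a budget of 10 in all, crops included, one or two more only if the job needs it, and the job is handed in when it is done.

```bash
mkdir -p pics; cat > h.py <<'E'
import numpy as np, cv2
from workcell import bot
from scipy.spatial.transform import Rotation as R
def take(name,fn):
    c=bot.camera(name); cv2.imwrite('pics/'+fn+'.png',c['pixels'][:,:,::-1])
    np.savez('pics/'+fn+'.npz',**c); return c
def load(fn): 
    d=np.load('pics/'+fn+'.npz'); return {k:d[k] for k in d}
def ray(c,u,v):
    x=(u-c['cx'])/c['fx']; y=(v-c['cy'])/c['fy']; rd=np.hypot(x,y); r=rd
    for _ in range(30): r=rd/(1+c['k1']*r*r)
    s=r/rd if rd>0 else 1
    M=R.from_rotvec(np.ravel(c['rvec'])).as_matrix(); 
    d=M.T@np.array([x*s,y*s,1.]); o=-M.T@np.ravel(c['tvec']); return o,d/np.linalg.norm(d)
def plane(c,u,v,z):
    o,d=ray(c,u,v); return o+d*(z-o[2])/d[2]
def tri(obs):
    A=np.zeros((3,3));b=np.zeros(3)
    for c,u,v in obs:
        o,d=ray(c,u,v);P=np.eye(3)-np.outer(d,d);A+=P;b+=P@o
    p=np.linalg.solve(A,b); return p,[np.linalg.norm((np.eye(3)-np.outer(ray(*t)[1],ray(*t)[1]))@(p-ray(*t)[0])) for t in obs]
def proj(c,p):
    M=R.from_rotvec(np.ravel(c['rvec'])).as_matrix(); q=M@p+np.ravel(c['tvec']); x,y=q[:2]/q[2]; s=1+c['k1']*(x*x+y*y)
    return np.array([c['fx']*x*s+c['cx'],c['fy']*y*s+c['cy']])
E
python3 - <<'E'
from h import *
for n in('scene','top','wrist'):
    c=take(n,n+'0'); print(n,c['fx'],c['k1'],-R.from_rotvec(np.ravel(c['rvec'])).as_matrix().T@np.ravel(c['tvec']))
print(bot.grasp_offset,bot.get_obs())
E
```

```text
scene 465.6834076789178 0.029539274813473047 [ 1.10547721 -0.36056394  0.75033965]
top 442.2434707437992 -0.021012855631183762 [ 0.4501119  -0.06362578  0.80911562]
wrist 380.2242665587979 0.02114864761180224 [0.07311778 0.49843363 0.37415284]
0.0187 {'clock': 0.15, 'joint_pos': array([ 1.28098431e+00,  2.41258222e-01,  4.04258152e-03,  1.33519076e+00,
       -3.12152091e-06,  1.57080507e+00]), 'joint_vel': array([ 0.00170524, -0.00200137,  0.00429103, -0.00245992,  0.00084111,
        0.00043285]), 'tau': array([-4.09573295e-04, -3.72634792e+01,  2.52638125e+01,  1.23801985e-02,
       -6.61064905e-05,  9.20891438e-06]), 'eef_pos': array([0.14275226, 0.47869685, 0.23061171]), 'tool_rot': array([ 1.44403702e-01,  9.89518531e-01, -7.96826202e-04, -1.14699072e-04]), 'ft_force': array([-0.67610259, -0.04626163, -0.00079771]), 'ft_torque': array([-0.03715823,  0.00516402,  0.05870498]), 'grip_width': 0.08553234453956184}
```

View pics/top0.png

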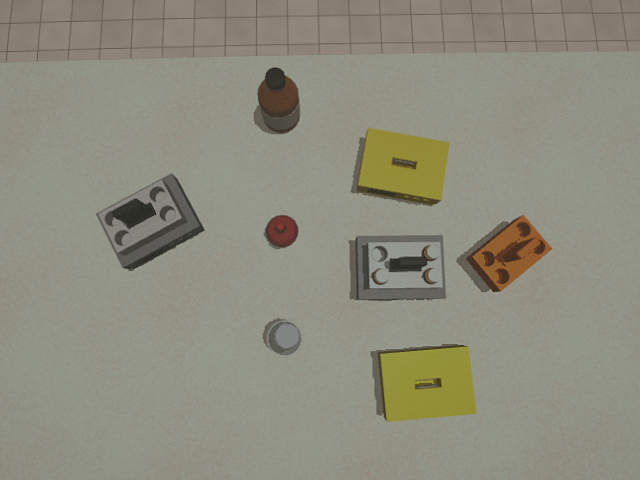

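View pics/scene0.png

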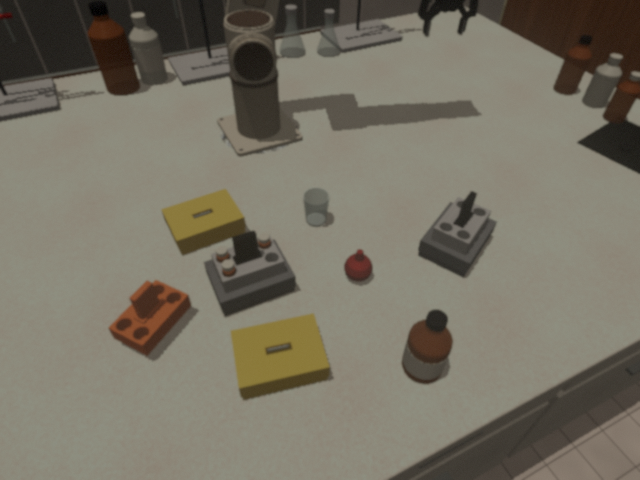

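The top view shows the loaded block at about (402,266), with vials at (380,276), (430,253) and (431,275), and an empty well at (378,254). The empty block is at (145,215). The scene view shows the loaded block at (247,265), with its grip at (245,247).

```bash
python3 - <<'E'
from h import *
t=load('top0');s=load('scene0')
a=cv2.resize(t['pixels'][225:310,345:455],None,fx=7,fy=7,interpolation=2)[:,:,::-1]
b=cv2.resize(s['pixels'][220:315,195:305],None,fx=7,fy=7,interpolation=2)[:,:,::-1]
o=np.zeros((600,800,3),np.uint8)
a=cv2.resize(t['pixels'][230:305,350:450],None,fx=4,fy=4,interpolation=2)[:,:,::-1];o[:300,:400]=a
b=cv2.resize(s['pixels'][225:315,200:300],None,fx=4,fy=4,interpolation=2)[:,:,::-1];o[:360,400:]=b
cv2.imwrite('pics/crop1.png',o[:360])
for c,n,box,th in((t,'top',(385,250,435,280),60),(s,'scene',(225,228,265,268),60)):
    x0,y0,x1,y1=box;g=c['pixels'][y0:y1,x0:x1].max(2)
    m=(g<th).astype(np.uint8);cs,_=cv2.findContours(m,0,2);k=max(cs,key=cv2.contourArea)
    print(n,cv2.contourArea(k),cv2.minAreaRect(k),cv2.approxPolyDP(k,1.2,True).reshape(-1,2)+[x0,y0])
# heater colour outline in top
for z in (0,.05,.144):print(z,plane(t,402,266,z))
E
```

```text
top 394.5 ((23.257692337036133, 13.61153793334961), (18.505924224853516, 38.590553283691406), 74.74488067626953) [[427 259]
 [423 255]
 [423 250]
 [423 256]
 [419 258]
 [404 257]
 [393 259]
 [392 261]
 [390 259]
 [390 270]
 [392 270]
 [390 269]
 [391 268]
 [395 269]
 [396 271]
 [400 268]
 [401 270]
 [404 268]
 [406 270]
 [420 270]
 [420 267]
 [426 264]]
scene 608.5 ((19.30000114440918, 18.899999618530273), (27.828041076660156, 27.195587158203125), 71.56504821777344) [[253 232]
 [233 236]
 [236 253]
 [234 259]
 [236 263]
 [260 256]
 [261 254]
 [257 249]
 [258 245]]
0 [ 0.52159198 -0.22933607  0.        ]
0.05 [ 0.5171748  -0.21909586  0.05      ]
0.144 [ 0.50887052 -0.19984427  0.144     ]
```

View pics/crop1.png

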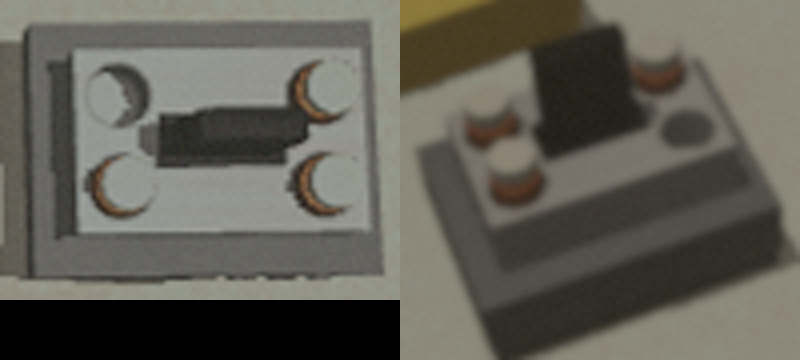

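The crop shows grip top edges and three caps. In the top view the caps are at (381.8,275.8), (433.3,275.5) and (433.3,251.8). In the scene view they are at (263.8,236.3), (222.8,250.8) and (228.3,263.3). The grip's top ends are at about (401,261) and (427,261) in the top view.

```bash
python3 - <<'E'
from h import *
t=load('top0');s=load('scene0')
P=[]
for n,a,b in(('v1 -x+y',(381.8,275.8),(263.8,236.3)),('v0 -x-y',(433.3,275.5),(222.8,250.8)),('v2 +x-y',(433.3,251.8),(228.3,263.3)),
  ('grip top +y',(401.5,259.5),(252.5,231.)),('grip top -y',(427,259.5),(233,234.5))):
    p,e=tri([(t,*a),(s,*b)]);print(n,p.round(4),np.round(e,4));P.append(p)
v1,v0,v2=P[:3]; c=(v1+v2)/2; d=v1-v0; e=v2-v0
print('centre from caps',c,'lens',np.linalg.norm(d),np.linalg.norm(e),'yaw deg',np.degrees(np.arctan2(-d[0],d[1])),np.degrees(np.arctan2(e[1],e[0])))
# planes: block top corners (z .084), heater top corners (z .05)
f=lambda x,y:(350+x/4,230+y/4)
for z,q in((.084,[(77,48),(367,48),(372,233),(77,235)]),(.05,[(27,25),(372,20),(383,275),(24,277)])):
    w=np.array([plane(t,*f(*k),z) for k in q]);m=w.mean(0);l=w[0]+w[3]-w[1]-w[2]
    print(z,m.round(4),'yaw',np.degrees(np.arctan2(-l[0],l[1])),np.linalg.norm(w[0]-w[1]),np.linalg.norm(w[0]-w[3]))
o=bot.get_obs();M=R.from_quat(o['tool_rot']).as_matrix();print(M.round(3))
E
```

```text
v1 -x+y [ 0.4981 -0.1736  0.1037] [0.0015 0.0015]
v0 -x-y [ 0.4971 -0.2563  0.1006] [0.0022 0.0022]
v2 +x-y [ 0.5349 -0.2576  0.1048] [0.0021 0.0021]
grip top +y [ 0.5185 -0.1987  0.1475] [0.0002 0.0002]
grip top -y [ 0.5172 -0.2351  0.1534] [0.0008 0.0008]
centre from caps [ 0.51647995 -0.21557089  0.10425169] lens 0.08277189277792472 0.038038726801851414 yaw deg -0.6742273279394256 -1.9519608846706749
0.084 [ 0.5156 -0.2186  0.084 ] yaw -1.0969122693674391 0.12086461277075297 0.07722729178628399
0.05 [ 0.5155 -0.2164  0.05  ] yaw -0.7179806780414089 0.1508735764727535 0.10877142520363242
[[-0.958  0.286 -0.   ]
 [ 0.286  0.958 -0.002]
 [-0.    -0.002 -1.   ]]
```

The block centre is at about (0.516, -0.217) with yaw about -1°, and three measurements agree. Next I work out the transfer rows.

```bash
cat >> h.py <<'E'
def plan(target,yaw_y,n):
    # tool y to world angle yaw_y (deg); print n rows in tool axes
    o=bot.get_obs();M=R.from_quat(o['tool_rot']);z=M.as_matrix()
    G=R.from_matrix(np.array([[np.sin(-0),0,0]]*3)) if 0 else None
    a=np.radians(yaw_y);y=np.array([np.cos(a),np.sin(a),0]);zz=np.array([0,0,-1.]);G=R.from_matrix(np.c_[np.cross(y,zz),y,zz])
    rv=(M.inv()*G).as_rotvec();d=(np.array(target)-o['eef_pos'])/n
    for i in range(n):
        Q=M*R.from_rotvec(rv*i/n);print((Q.inv().apply(d)).round(4).tolist(),np.degrees(rv/n).round(2).tolist())
E
python3 -c "
from h import *
plan([.516,-.217,.23],-1,16)"
```

```text
[-0.0348, -0.035, 0.0001] [-0.0, 0.0, 4.65]
[-0.0375, -0.0321, 0.0001] [-0.0, 0.0, 4.65]
[-0.04, -0.0289, 0.0001] [-0.0, 0.0, 4.65]
[-0.0422, -0.0256, 0.0001] [-0.0, 0.0, 4.65]
[-0.0441, -0.0221, 0.0001] [-0.0, 0.0, 4.65]
[-0.0458, -0.0184, 0.0001] [-0.0, 0.0, 4.65]
[-0.0471, -0.0147, 0.0001] [-0.0, 0.0, 4.65]
[-0.0481, -0.0108, 0.0001] [-0.0, 0.0, 4.65]
[-0.0489, -0.0069, 0.0001] [-0.0, 0.0, 4.65]
[-0.0493, -0.0029, 0.0001] [-0.0, 0.0, 4.65]
[-0.0493, 0.0011, 0.0001] [-0.0, 0.0, 4.65]
[-0.0491, 0.0051, 0.0] [-0.0, 0.0, 4.65]
[-0.0485, 0.0091, 0.0] [-0.0, 0.0, 4.65]
[-0.0476, 0.013, 0.0] [-0.0, 0.0, 4.65]
[-0.0464, 0.0168, 0.0] [-0.0, 0.0, 4.65]
[-0.0449, 0.0205, 0.0] [-0.0, 0.0, 4.65]
```

```bash
python3 -m jog '[[[-0.035,-0.035,0,0,0,4.65],[-0.0375,-0.032,0,0,0,4.65],[-0.04,-0.029,0,0,0,4.65],[-0.042,-0.0255,0,0,0,4.65],[-0.044,-0.022,0,0,0,4.65],[-0.046,-0.0185,0,0,0,4.65],[-0.047,-0.0145,0,0,0,4.65],[-0.048,-0.011,0,0,0,4.65],[-0.049,-0.007,0,0,0,4.65],[-0.049,-0.003,0,0,0,4.65],[-0.049,0.001,0,0,0,4.65],[0,0,0,0,0,0]]]' 0.0854
python3 -c "
from h import *
plan([.516,-.217,.215],-1,8)"
```

```text
clock: 1.65
eef_pos: [0.3996, -0.017, 0.2292]
tool_rot: [0.569, 0.823, -0.001, 0.001]
ft_force: [-0.0, 0.8, 0.2]
grip_width: 0.0857
[-0.0285, 0.0048, 0.0019] [0.0, 0.02, 2.71]
[-0.0283, 0.0061, 0.0019] [0.0, 0.02, 2.71]
[-0.0279, 0.0075, 0.0018] [0.0, 0.02, 2.71]
[-0.0276, 0.0088, 0.0018] [0.0, 0.02, 2.71]
[-0.0271, 0.0101, 0.0018] [0.0, 0.02, 2.71]
[-0.0266, 0.0113, 0.0018] [0.0, 0.02, 2.71]
[-0.026, 0.0126, 0.0018] [0.0, 0.02, 2.71]
[-0.0254, 0.0138, 0.0018] [0.0, 0.02, 2.71]
```

```bash
python3 -m jog '[[[-0.0285,0.005,0.002,0,0,2.7],[-0.0285,0.006,0.002,0,0,2.7],[-0.028,0.0075,0.002,0,0,2.7],[-0.0275,0.009,0.002,0,0,2.7],[-0.027,0.010,0.002,0,0,2.7],[-0.0265,0.0115,0.002,0,0,2.7],[-0.026,0.0125,0.002,0,0,2.7],[-0.0255,0.014,0.002,0,0,2.7],[0,0,0,0,0,0],[0,0,0,0,0,0]]]'
python3 -c "
from h import *
plan([.516,-.217,.215],-1,1)
take('wrist','w1');take('top','t1')"
```

```text
clock: 2.9
eef_pos: [0.5164, -0.2107, 0.2096]
tool_rot: [0.711, 0.703, -0.001, -0.005]
ft_force: [0.1, 0.2, -0.3]
grip_width: 0.0854
[-0.0063, -0.0004, -0.0054] [-0.5, -0.3, 0.39]
```

View pics/w1.png

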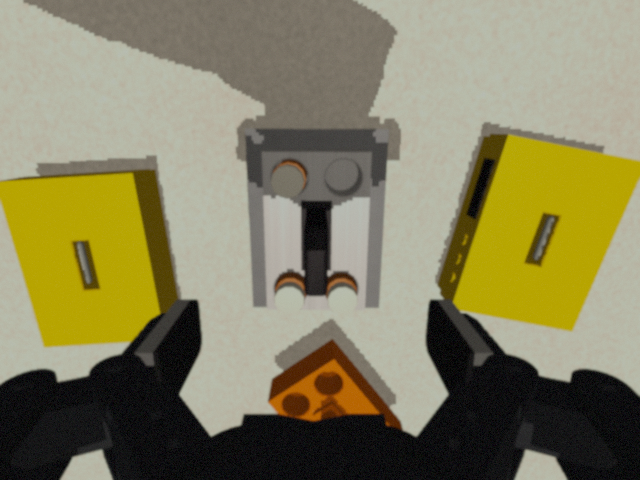

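The wrist view shows the loaded block at (317,220), with its grip between x≈303 and 330. The finger mid-line is at x≈315. Next I check the expected grip, cap and block corners against this picture, and triangulate with the first views.

```bash
python3 - <<'E'
from h import *
w=load('w1');t=load('top0');s=load('scene0')
print('cam',ray(w,320,240))
C=np.array([.516,-.217,0]);Y=R.from_euler('z',-1,degrees=True)
im=cv2.resize(w['pixels'][110:320,220:410],None,fx=4,fy=4,interpolation=2)[:,:,::-1].copy()
# im width 760 height 840 -> crop
def dot(p,col):
    u=proj(w,p);cv2.circle(im,tuple(((u-[220,110]+.5)*4).astype(int)),3,col,-1)
for x in(-1,1):
  for y in(-1,1):
    dot(C+Y.apply([x*.007,y*.022,.144]),(0,0,255));dot(C+Y.apply([x*.038,y*.06,.084]),(0,255,0));dot(C+Y.apply([x*.055,y*.075,.05]),(255,0,0))
    if x+y<2: dot(C+Y.apply([x*.019,y*.042,.106]),(255,0,255))
cv2.imwrite('pics/crop2.png',cv2.resize(im,None,fx=.7,fy=.7))
E
```

```text
cam (array([ 0.51689961, -0.14105183,  0.35362394]), array([ 0.00634088, -0.28446079, -0.95866671]))
```

View pics/crop2.png

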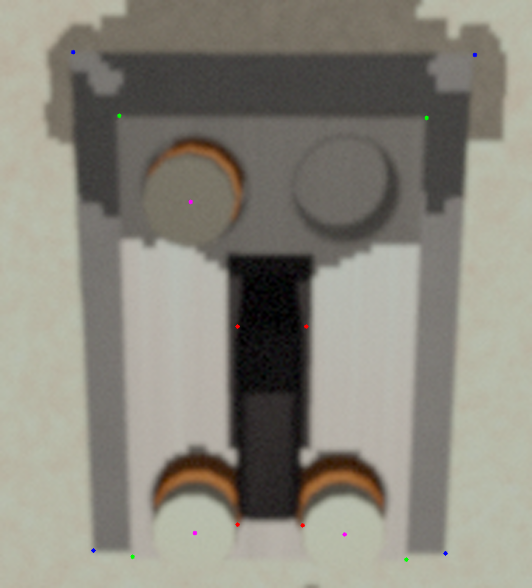

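Projections match within about 1–1.5 mm. I'll correct the tilt and go down.

```bash
python3 -m jog '[[[-0.005,0,0,-0.5,-0.3,0.4],[0,0,0.02,0,0,0],[0,0,0.02,0,0,0],[0,0,0.02,0,0,0],[0,0,0.015,0,0,0],[0,0,0,0,0,0]]]'
python3 -c "
from h import *
plan([.516,-.216,.1113],-1,1)"
```

```text
clock: 3.75
eef_pos: [0.5162, -0.2144, 0.1356]
tool_rot: [0.712, 0.702, 0.001, 0.003]
ft_force: [-0.8, 0.1, 0.3]
grip_width: 0.0854
[-0.0016, -0.0003, 0.0243] [0.35, 0.17, 0.13]
```

```bash
python3 -m jog '[[[-0.0015,0,0.008,0.35,0.15,0.1],[0,0,0.008,0,0,0],[0,0,0.007,0,0,0],[0,0,0,0,0,0]]]'
python3 -c "
from h import *
plan([.516,-.216,.1113],-1,1)
take('wrist','w2')"
```

```text
clock: 4.25
eef_pos: [0.5175, -0.2166, 0.1128]
tool_rot: [0.713, 0.701, 0.0, 0.002]
ft_force: [0.1, 0.9, 0.3]
grip_width: 0.0855
[0.0005, -0.0015, 0.0015] [0.16, 0.09, 0.03]
```

View pics/w2.png

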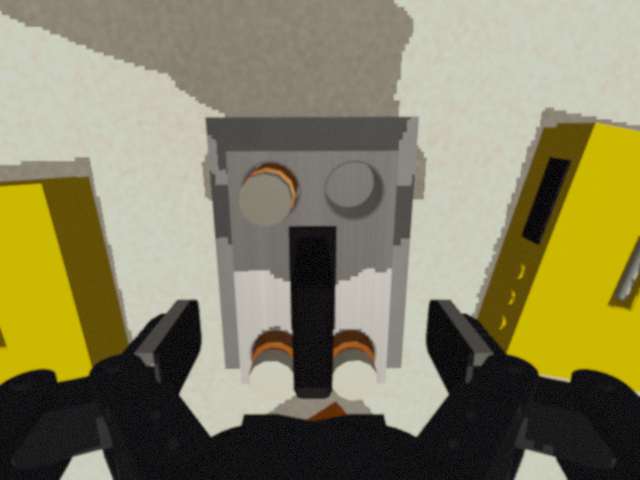

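The grip is centred between the open fingers (grip centre x≈313, finger mid x≈314), and the vial caps are clear. Closing.

```bash
python3 -m jog '[[[0.0005,-0.0015,0.0015,0.15,0.1,0],[0,0,0,0,0,0]]]' 0.03; python3 -m jog '[[[0,0,0,0,0,0],[0,0,0,0,0,0],[0,0,0,0,0,0],[0,0,0,0,0,0]]]' 0.0
python3 -c "
from h import *
plan([.516,-.216,.1113],-1,1);o=bot.get_obs();print(o['ft_force'],o['ft_torque'],o['grip_width'])"
```

```text
clock: 4.55
eef_pos: [0.5164, -0.2162, 0.1121]
tool_rot: [0.713, 0.701, 0.0, 0.001]
ft_force: [1.0, 0.2, -0.6]
grip_width: 0.0518
clock: 5.05
eef_pos: [0.5169, -0.2164, 0.1125]
tool_rot: [0.713, 0.701, 0.001, 0.001]
ft_force: [0.0, -1.2, -0.7]
grip_width: 0.0133
[0.0003, -0.0009, 0.0012] [0.14, 0.04, 0.03]
[ 0.02888663 -1.17237695 -0.72683614] [0.04454111 0.03791416 0.00822143] 0.0133292839757896
```

Gripped at 13.3 mm. I pull up gently first.

```bash
python3 -m jog '[[[0,0,-0.003,0,0,0],[0,0,-0.003,0,0,0],[0,0,-0.003,0,0,0],[0,0,-0.003,0,0,0]]]'
python3 -c "
from h import *
plan([.516,-.216,.2125],-1,1);o=bot.get_obs();print(o['ft_force'],o['ft_torque'],o['grip_width'])"
```

```text
clock: 5.55
eef_pos: [0.5158, -0.2156, 0.1204]
tool_rot: [0.713, 0.701, -0.0, -0.002]
ft_force: [1.7, -0.4, -8.3]
grip_width: 0.013
[-0.0002, -0.0001, -0.0921] [-0.14, -0.11, 0.04]
[ 1.70525243 -0.44768701 -8.34668624] [-0.13779891 -0.75911974  0.01897999] 0.013027131741744701
```

```bash
python3 - <<'E'
from h import *
w=load('w2');c=take('wrist','w3');s=take('scene','s3')
a=np.hstack([w['pixels'][100:420,180:440],c['pixels'][100:420,180:440]]);b=cv2.resize(s['pixels'][200:320,180:320],(280,320) and (274,235),interpolation=2)
o=np.zeros((320,794,3),np.uint8);o[:,:520]=a;o[:235,520:]=b;cv2.imwrite('pics/c3.png',o[:,:,::-1])
E
```

```text
(no output)
```

View pics/c3.png

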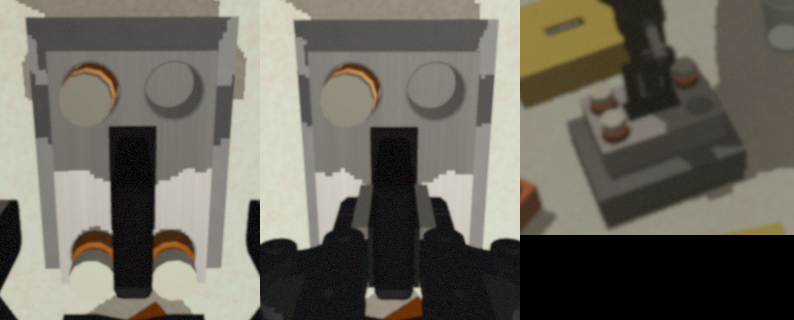

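Compared with the earlier view, the block stays the same size relative to the gripper while the heater shrinks, so the block is rising without slip. I continue straight up.

```bash
python3 -m jog '[[[0,0,-0.003,-0.1,-0.1,0],[0,0,-0.003,0,0,0],[0,0,-0.003,0,0,0],[0,0,-0.003,0,0,0],[0,0,-0.003,0,0,0],[0,0,-0.003,0,0,0]]]'
python3 -c "
from h import *
plan([.516,-.216,.2125],-1,1);o=bot.get_obs();print(o['ft_force'],o['ft_torque'],o['grip_width'])"
```

```text
clock: 6.4
eef_pos: [0.5149, -0.2156, 0.1425]
tool_rot: [0.713, 0.701, -0.0, 0.0]
ft_force: [-0.1, 0.2, -3.4]
grip_width: 0.0131
[-0.0005, 0.0011, -0.07] [-0.01, 0.04, 0.02]
[-0.05799758  0.22911729 -3.41047233] [ 0.04863596  0.06888139 -0.02793288] 0.013134549916956506
```

Free (30 mm up, 3.4 N, no side load). The rest goes in gentle steps with a slow end.

```bash
python3 -m jog '[[[0,0.0005,-0.004,0,0,0],[0,0,-0.006,0,0,0],[0,0,-0.008,0,0,0],[0,0,-0.008,0,0,0],[0,0,-0.008,0,0,0],[0,0,-0.008,0,0,0],[0,0,-0.008,0,0,0],[0,0,-0.007,0,0,0],[0,0,-0.004,0,0,0],[0,0,-0.002,0,0,0],[0,0,0,0,0,0],[0,0,0,0,0,0]]]'
python3 -c "
from h import *
plan([.516,-.216,.2125],-1,1);o=bot.get_obs();print(o['ft_force'],o['ft_torque'],o['grip_width'])"
```

```text
clock: 7.9
eef_pos: [0.5154, -0.2156, 0.2102]
tool_rot: [0.713, 0.701, -0.0, 0.0]
ft_force: [0.2, -0.7, -4.7]
grip_width: 0.0132
[-0.0004, 0.0006, -0.0023] [0.0, 0.05, 0.02]
[ 0.19071441 -0.68244532 -4.69698015] [ 0.02269247 -0.05453697  0.0492825 ] 0.013160465460280709
```

```bash
python3 -m jog '[[[0,0.0005,-0.002,0,0,0],[0,0,0,0,0,0],[0,0,0,0,0,0],[0,0,0,0,0,0]]]'
python3 - <<'E'
from h import *
w=load('w2');c=take('wrist','w4');s=take('scene','s4')
a=np.hstack([w['pixels'][100:420,180:440],c['pixels'][100:420,180:440]]);b=cv2.resize(s['pixels'][160:320,180:317],(274,320),interpolation=2)
o=np.hstack([a,b]);cv2.imwrite('pics/c4.png',o[:,:,::-1])
plan([.516,-.216,.2125],-1,1);print(abs(bot.get_obs()['joint_vel']).max())
E
```

```text
clock: 8.4
eef_pos: [0.5157, -0.2154, 0.2118]
tool_rot: [0.713, 0.701, -0.001, -0.0]
ft_force: [-0.3, 0.0, -4.6]
grip_width: 0.0131
[-0.0006, 0.0004, -0.0007] [-0.06, 0.03, 0.02]
0.0015788710872381585
```

View pics/c4.png

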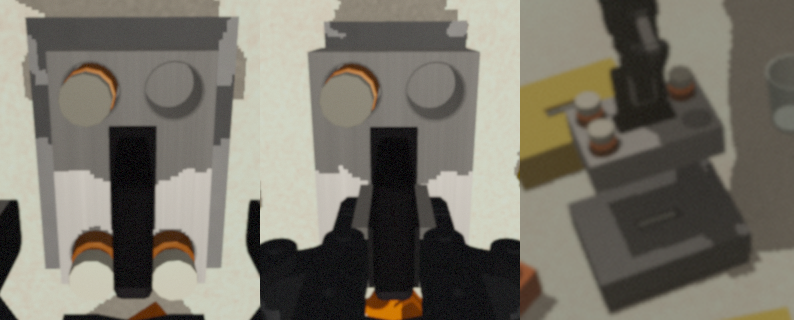

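The pictures show the block held above its heater with the socket exposed and all three vials seated. Its position in the wrist view has not changed since the grasp, so there was no tilt or slip.

```bash
python3 -c "
from h import *
print(bot.job_done())"
```

```text
the job is handed in; nothing more can be done
None
```

The loaded block is out of its heater and held in the gripper about 99 mm above where it sat, still over that heater. I handed the job in at 8.4 s.

- **Grip:** I took it by its black grip at about (0.516, -0.216), with the fingers closing along x. The opening stayed at 13.0 to 13.3 mm throughout, so it did not slip.
- **Pull:** It came straight up in 3 mm steps until free. The highest load I read was 8.3 N partway out of the socket, but I only read the force at the end of each set of steps.
- **Final state:** The tool is within about 0.1° of vertical, the joints are essentially still, and the wrist carries 4.6 N.
- **Last pictures:** The scene view shows all three vials seated, with the socket open below. In the wrist view the block sits as it did before the pull, so it has not visibly tilted. The fingers now hide the two -y vials in that view. I did not take pictures of the other things afterwards; the arm passed above them, and no force reading suggested contact.

The checks disagreed slightly in two places. Two-view heights for the caps (101–105 mm against 106) and the grip top (148–153 mm against 144) were off by up to 9 mm, so I used the text's height for the grasp. The block-centre estimates differed by up to 3 mm along y. Neither affected the grasp.

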